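# Push the card stack home in its jig and snap the toggle clamp shut

## Robot

A 7-joint arm with a two-finger parallel gripper is mounted at the origin on a cart in front of the work surface, level with it; the furniture and walls round the work are solid. World frame = base frame: x ahead of the robot, y to its left, z up, the work surface at z = 0. Lengths are in m, angles in rad, forces in N, time in s.
With the tool pointing down it reaches from about 0.425 to 0.875 m from the base axis. Payload 9.9 kg.
Tool frame: the origin (TCP) lies midway between the tips of the shut fingers; the grasp point (between the pads) lies r.tcp_to_grasp behind it (r.tcp_to_grasp is the distance from the TCP to the grasp point, in m); z points along the fingers, y is the line along which they close (so a half turn about z gives the same grasp; the last joint's range is limited). The gripper opens to 85 mm and grips with 20 to 120 N. Pads are 22 mm wide; open, the fingers measure 114 mm over their backs; the gripper's body (76 mm by 85 mm) begins 54 mm behind the grasp point. The pads swing forward as they close: fully open they stand 13 mm farther back than shut.
Start: joints at [-1.305, 0.576, 0.025, 1.437, -0.015, 1.129, -0.057], TCP at [0.231, 0.634, 0.231] pointing down, gripper open.
Joint ranges: [-2.76, 2.76], [-0.34, 2.15], [-1.52, 1.57], [0.19, 2.46], [-1.09, 4.23], [0.17, 1.99], [-2.82, 2.82]. Speed limits (rad/s): [2.22, 2.22, 3.01, 3.01, 3.14, 3.14, 3.14].

## Interface

Orientations are given as a unit quaternion [x, y, z, w].
In Python, from bench import r gives the robot as it stands.
- The arm moves only by the tool move_arm, never from a script. Its argument "series" is a list that holds one entry, the list of rows, each a list of 7 numbers: the shift along the tool's x, y, z as a fraction of full scale, then the turn, a rotation vector about the tool's x, y, z as a fraction of full scale, then the opening, from -1 (shut) to 1 (fully open). A call has 1 to 10 rows; each row shifts and turns the commanded pose from where the row before left it, along the tool's axes as they then stand; what a row does not reach is not made up. Full scale, the value 1, is 0.1 m for a shift and 180 degrees for a turn. A row lasts 1/8 s, in which the tool goes at most 62.5 mm and 10.7 degrees, less where a joint would pass 70% of its speed; a pose out of reach is approached as far as the arm can. A call with a number of a shift or a turn outside -1 to 1 is refused whole. A call with a gripper value outside its range is refused whole. The fingers move at their own pace and stop on an object; "newtons" is the grip in N (left out, the last holds). Time passes only in rows, so rows that do not move let the fingers close. It gives the time, the measured TCP pose, the force, the opening and the grip force at its end, in the units of the state.
- r.state(): the state, without advancing time (a new reading comes with each control period).
- r.read_camera(name): name is "side" or "top"; returns the picture (400x640x3 uint8, red, green, blue); there is no depth.
- r.get_calibration(name): a dict with "intrinsics" (3x3 intrinsics, pixels), "rvec" (rotation vector, rad) and "tvec" (3), from world to camera coordinates, as OpenCV has them. Camera axes: x right, y down, z forward; pixel columns grow to the right and rows downward; lengths in m; the calibration is good to about 2 mm. A picture is of the moment at which its call begins. get_calibration takes no time and is no camera call.
- r.sign_off(): hands the job in; it is judged then, once.
The state is a dict: "time": time; "joints": joint angles; "joint_velocities": joint speeds; "effort": joint torques, N m; "tcp_pos": TCP position; "tcp_rot": TCP orientation; "ft_force": force on the tool from outside, world axes, zero at the start; "torque": the same for the moment, N m; "opening": finger opening in m; "grip_force": force on a finger pad.
Only numpy, scipy, OpenCV 4.12 (cv2) and the standard library are available. Lean on these libraries where they do the work, as an engineer would, in place of code of your own. Each camera call takes 0.05 s, during which the arm holds its last target. There are 200 camera calls.

## Task

With the fingertips, and without lifting it, push the banded stack of index cards along the channel of the wooden jig until its end is flush against the end stop. Then flip the clamp's red lever over past its centre so that it snaps to its other position and its rubber foot holds the cards down, and take the hand away. Leave the glass, the glue stick, the stapler and the sticky notes alone.

Things in the scene. Friction and masses are not known exactly. Their poses are not given: they have to be found in the camera images.
- card_jig: Wooden jig fixed to the desk: base 240 x 104 x 6 mm (x = -113 to +127 mm of its frame). Origin on the desk top, on the channel's centre line; x runs along the channel from its open end to the stop and clamp, y across, z up. Channel 84 mm wide, floor at z = 6 mm, between side rails 16 mm high over the desk (x = -113 to +77 mm).
- jig_stop (a point): Middle of the upper edge of the end stop's face: x = 75, y = 0, z = 28 mm in the jig's frame. The wooden stop is 9 mm thick, across the whole channel. Behind it the clamp's steel bracket, 32 mm wide, spans x = 77 to 127 mm and reaches z = 62 mm.
- index_cards: Loose cream stack of index cards with a brown rubber band, one solid block 126 x 78 x 19 mm, lying in the channel with its length along it. Origin at the centre of its underside; its y axis lies along the 126 mm length, z up. It starts about 40 to 60 mm short of the stop; flush against the stop its origin is at x = +12 mm in the jig's frame.
- clamp (a joint): Toggle clamp angle (rad). 0: open, lever leaning away from the channel, 30 degrees off upright. Grows as the lever tips toward the channel. A spring drives it away from its centre (0.52, lever upright) to either side, so past it it snaps over by itself; its foot rests on cards that are home at about 1.05, with none below it goes on to nearly 1.3. About 3 N at the lever's end starts it.
- clamp_tip (a point): Centre of the far end of the clamp's red lever, 96 mm from the pivot; it moves with the lever. Measured from the pivot the red grip, 26 mm wide across the swing and 14 mm thick, covers the outer 52 mm. Open, the tip stands 133 mm above the desk.
- clamp_pivot (a point): Pivot of the clamp, fixed on the jig at x = 100, y = 0, z = 50 mm in the jig's frame; its axis is the jig's y axis.
- clamp_pad: Black rubber swivel foot, 20 mm across and 10 mm tall, at the end of the clamp's steel arm; origin at the centre of its upper side, 10 mm from its sole. With the clamp shut it stands over x = 48 mm of the jig, 27 mm in front of the stop; open, it hangs in the air about 80 mm above the desk, clear of the cards.
- tumbler: Clear drinking glass, 72 mm across, 134 mm tall, standing at the back; origin at the centre of its underside. Not to be disturbed.
- glue_stick: Red and blue glue stick, 25 mm across, 96 mm tall, standing; origin at the centre of its underside. Not to be disturbed.
- stapler: Blue and black stapler, 38 x 151 x 52 mm, to the left of the jig; origin at the centre of its underside, y along its length. Not to be disturbed.
- sticky_pad: Pink and yellow block of sticky notes, 75 x 75 x 16 mm, to the right of the jig; origin at the centre of its underside. Not to be disturbed.
Not all that is in view belongs to the job. What is shaped like the index_cards but green, pink or purple is not meant.

How it is judged:
On the way, in this order (a step that is already met when the one before it is completed fails the run):
1. the cards are flush against the stop while the clamp is still open (x of index_cards in the frame of card_jig above 0.009 m and angle between the y axis of index_cards and the x axis of card_jig, either way round below 0.06 rad and value of joint clamp below 0.3 rad), for 0.2 s.
2. the clamp has snapped over onto the cards (x of index_cards in the frame of card_jig above 0.009 m and value of joint clamp above 0.9 rad and contact force between clamp_pad and index_cards above 1 N), for 0.2 s.
At the end, for the whole second after the job is handed in: The card stack lies at rest in the channel within 3 mm of the stop, in line with the channel within 0.06 rad; the clamp is snapped over (joint 0.9 to 1.15 rad) and its rubber foot presses on the cards with more than 1 N (all of step 2 and angle between the y axis of index_cards and the x axis of card_jig, either way round below 0.06 rad and value of joint clamp below 1.15 rad and linear speed of index_cards below 0.02 m/s); the robot touches nothing.
It fails at once if the card stack is lifted or tipped (z of index_cards in the frame of card_jig above 0.014 m or angle between index_cards's own z axis and vertical above 0.12 rad).
It fails at once if the drinking glass is moved by more than 20 mm or tipped (distance of tumbler from where it was at the start of the episode above 0.02 m or angle between tumbler's own z axis and vertical above 0.2 rad).
It fails at once if the glue stick is moved by more than 20 mm or tipped (distance of glue_stick from where it was at the start of the episode above 0.02 m or angle between glue_stick's own z axis and vertical above 0.2 rad).
It fails at once if the stapler is moved by more than 20 mm or tipped (distance of stapler from where it was at the start of the episode above 0.02 m or angle between stapler's own z axis and vertical above 0.2 rad).
It fails at once if the block of sticky notes is moved by more than 20 mm or tipped (distance of sticky_pad from where it was at the start of the episode above 0.02 m or angle between sticky_pad's own z axis and vertical above 0.2 rad).
It also fails if it takes over 51 s, if anything falls off the work surface, if the arm or the gripper's body presses on something with over 40 N, if the wrist force passes 120 N, or if a joint passes its speed limit or range.

## Working session

There is one attempt and no reset: what is moved stays moved. The work goes in short steps, Python scripts to look and compute and a tool call to move; the robot and the scene stay as the last step left them, time stands still between calls to the robot, and variables do not carry over. Pictures are saved under pics/ and viewed, at most 10 in all, crops included, and the job is handed in when it is done.

Besides the shell and the picture viewer there is one more tool, called after "Request:" in YAML: its name, and indented under it one key for each argument. move_arm: Moves the arm, as the interface text tells. Its arguments: {"type":"object","properties":{"series":{"type":"array"},"newtons":{"type":"number"}},"required":["series"]}

```bash
mkdir -p pics
python3 - <<'E'
from bench import r
import cv2
for n in("top","side"):
    cv2.imwrite(f"pics/{n}0.png",r.read_camera(n)[:,:,::-1]); print(r.get_calibration(n))
print(r.state(), r.tcp_to_grasp)
E
```

```text
{'intrinsics': array([[462.63199211,   0.        , 313.9097524 ],
       [  0.        , 462.63199211, 194.65245185],
       [  0.        ,   0.        ,   1.        ]]), 'rvec': array([ 1.85609685, -2.22338129,  0.37627712]), 'tvec': array([0.02949492, 0.54125611, 1.33839141])}
{'intrinsics': array([[507.75035939,   0.        , 315.98190831],
       [  0.        , 507.75035939, 200.24431117],
       [  0.        ,   0.        ,   1.        ]]), 'rvec': array([ 0.08650967, -2.86065657,  1.27534845]), 'tvec': array([0.53666049, 0.16888614, 1.81839101])}
{'time': 0.1, 'joints': array([-1.30485105,  0.57644947,  0.02484292,  1.43779931, -0.01500857,
        1.1289987 , -0.05651996]), 'joint_velocities': array([ 0.00028297, -0.00279443,  0.00031934, -0.00210714,  0.00073637,
       -0.00083029,  0.0001514 ]), 'effort': array([ 6.57722398e-03, -7.67298603e+01,  2.25810640e+00, -2.86603743e+01,
        1.59446761e-02,  8.48706375e-03, -1.65062750e-05]), 'tcp_pos': array([0.23114712, 0.63377088, 0.23053653]), 'tcp_rot': array([ 1.73976309e-01,  9.84749564e-01, -7.28918574e-04, -9.58828533e-05]), 'ft_force': array([ 0.05637508, -0.40523129, -0.02068445]), 'torque': array([ 0.03607777, -0.0104472 , -0.02586983]), 'grip_force': 0.0, 'opening': 0.0852951824493615} 0.0187
```

View pics/top0.png

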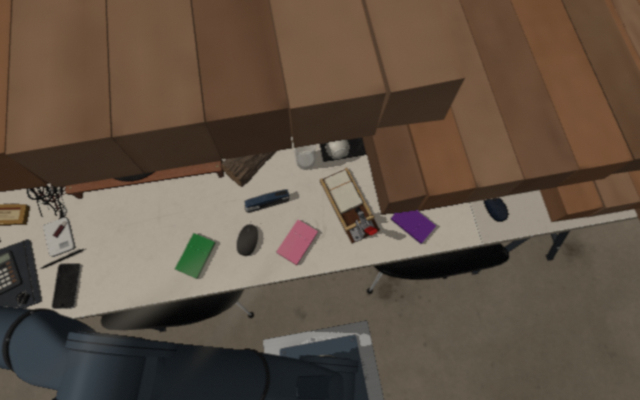

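View pics/side0.png

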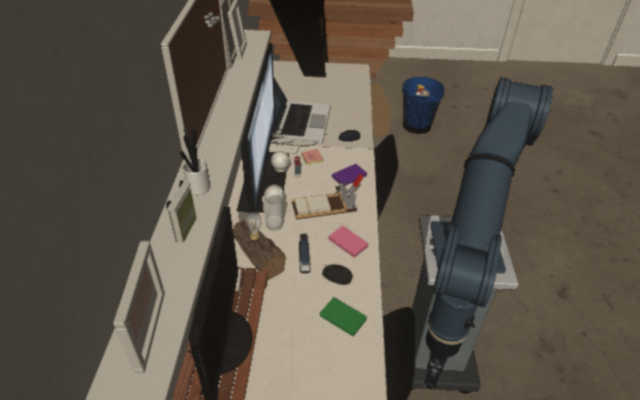

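The top view shows the jig at (320–380, 165–245). Its clamp (red lever at 370,230) is on the robot's side and its open end faces the back. The cream banded stack at about (343,190) is the target. The green (196,255), pink (298,242) and purple (415,225) blocks are decoys. I'll confirm this in an enlarged crop.

Run:
```python
import cv2,numpy as np
t=cv2.imread("pics/top0.png")[135:255,280:440];s=cv2.imread("pics/side0.png")[145:245,235:395]
a=cv2.resize(t,None,fx=5,fy=5,interpolation=cv2.INTER_CUBIC);b=cv2.resize(s,None,fx=5,fy=5,interpolation=cv2.INTER_CUBIC)
cv2.imwrite("pics/tc.png",a);cv2.imwrite("pics/sc.png",b)
```

```text
(no output)
```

View pics/tc.png

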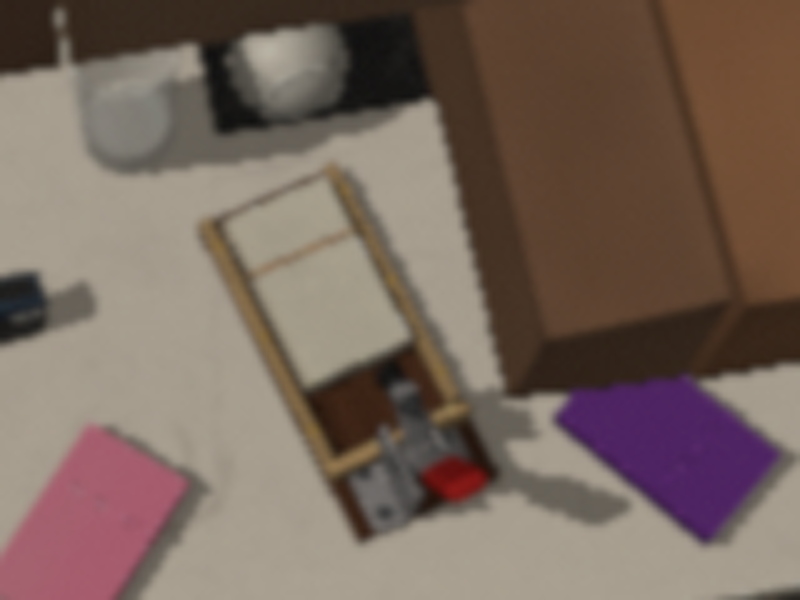

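View pics/sc.png

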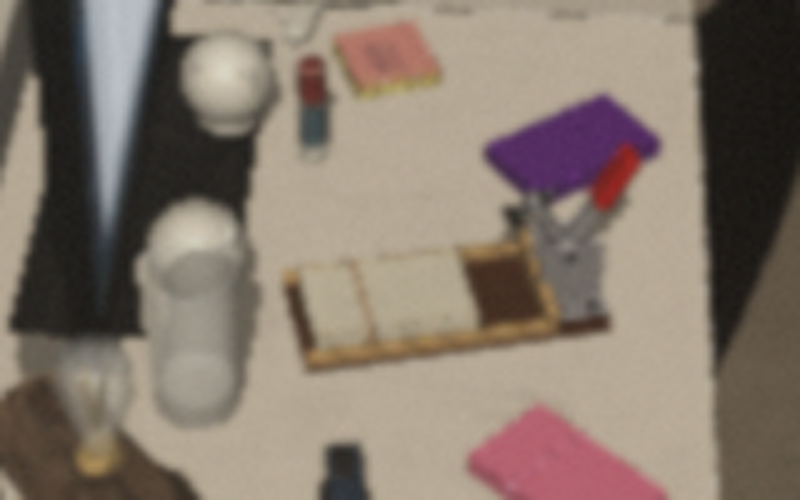

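```bash
cat > h.py <<'E'
import cv2,numpy as np
from bench import r
from scipy.spatial.transform import Rotation as R
def cam(n):
    c=r.get_calibration(n);M=cv2.Rodrigues(c["rvec"])[0];return c["intrinsics"],M,c["tvec"]
def ray(n,u,v):
    K,M,t=cam(n);return -M.T@t,M.T@np.linalg.solve(K,[u,v,1])
def pl(n,u,v,z):
    o,d=ray(n,u,v);return o+d*(z-o[2])/d[2]
def tri(a,b):
    (o1,d1),(o2,d2)=ray(*a),ray(*b)
    s=np.linalg.lstsq(np.c_[d1,-d2],o2-o1,rcond=None)[0]
    p,q=o1+d1*s[0],o2+d2*s[1];return (p+q)/2,np.linalg.norm(p-q)
E
python3 - <<'E'
from h import *
np.set_printoptions(precision=4,suppress=True)
T=lambda x,y,z:pl("top",280+x/5-.4,135+y/5-.4,z)
S=lambda x,y,z:pl("side",235+x/5-.4,145+y/5-.4,z)
print("cams",ray("top",0,0)[0],ray("side",0,0)[0])
for n,f,x,y,z in [("railL open",T,204,228,.016),("railR open",T,335,168,.016),("stopL",T,332,472,.028),("stopR",T,464,410,.028),
 ("stkL near",T,307,388,.025),("stkR near",T,412,335,.025),("stkL far",T,222,216,.025),("stkR far",T,326,176,.025),("baseL end",T,362,542,.006),("baseR end",T,494,475,.006),
 ("S railR open",S,290,270,.016),("S railL open",S,308,365,.016),("S stk nearR",S,462,248,.025),("S stk nearL",S,480,332,.025),("S stk farR",S,302,268,.025),("S stkfarL",S,316,346,.025),("S stopL",S,556,315,.028),
 ("glass bottom",T,130,115,0),("glue base",S,312,155,0),("sticky",S,390,65,.016),("stapler",T,20,310,.05),("bulb base",S,95,460,0),("whiteball?",T,290,70,.05)]:
    print(n,f(x,y,z))
print("tip",tri(("top",280+458/5,135+480/5),("side",235+630/5,145+152/5)))
E
```

```text
cams [0.0675 0.0103 1.4424] [0.4891 1.2673 1.3334]
railL open [ 0.6106 -0.1022  0.016 ]
railR open [ 0.6371 -0.196   0.016 ]
stopL [ 0.429  -0.1507  0.028 ]
stopR [ 0.454  -0.2416  0.028 ]
stkL near [ 0.4872 -0.1464  0.025 ]
stkR near [ 0.5102 -0.2202  0.025 ]
stkL far [ 0.6134 -0.1147  0.025 ]
stkR far [ 0.629  -0.1877  0.025 ]
baseL end [ 0.3862 -0.1627  0.006 ]
baseR end [ 0.4141 -0.2549  0.006 ]
S railR open [ 0.6396 -0.1998  0.016 ]
S railL open [ 0.6168 -0.0947  0.016 ]
S stk nearR [ 0.5069 -0.225   0.025 ]
S stk nearL [ 0.4897 -0.13    0.025 ]
S stk farR [ 0.6295 -0.1928  0.025 ]
S stkfarL [ 0.6117 -0.1062  0.025 ]
S stopL [ 0.4328 -0.1497  0.028 ]
glass bottom [ 0.7069 -0.069   0.    ]
glue base [ 0.6358 -0.3616  0.    ]
sticky [ 0.5775 -0.4682  0.016 ]
stapler [0.5636 0.0261 0.05  ]
bulb base [ 0.7643 -0.0015  0.    ]
whiteball? [ 0.6977 -0.1759  0.05  ]
tip (array([ 0.3822, -0.2103,  0.1386]), np.float64(0.001282504721205463))
```

Run:
```python
from h import *
np.set_printoptions(precision=3,suppress=True)
def proj(n,p):
    K,M,t=cam(n);q=K@(M@p+t);return q[:2]/q[2]
for u,v in((382,213),(367,150)):
  for z in(.1,.3,.5,.7,.9,1.1,1.3):
    p=pl("top",u,v,z);print(u,v,p,proj("side",p))
t=lambda a,b:tri(("top",280+a[0]/5-.4,135+a[1]/5-.4),("side",235+b[0]/5-.4,145+b[1]/5-.4))
print("ball-A",t((285,65),(228,80)));print("ball-B",t((285,65),(195,235)))
print("glass side base",pl("side",235+195/5,145+390/5,0))
# expected pictures of jig model points
d=np.array([-np.cos(.262),-np.sin(.262)]);n=np.array([-d[1],d[0]]);o=np.array([.516,-.177])
```

```text
382 213 [ 0.44 -0.26  0.1 ] [345.189 174.431]
382 213 [ 0.385 -0.22   0.3  ] [363.815 138.28 ]
382 213 [ 0.329 -0.179  0.5  ] [386.226  94.784]
382 213 [ 0.274 -0.139  0.7  ] [413.704  41.452]
382 213 [ 0.218 -0.099  0.9  ] [448.189 -25.478]
382 213 [ 0.163 -0.059  1.1  ] [ 492.751 -111.968]
382 213 [ 0.107 -0.018  1.3  ] [ 552.564 -228.057]
367 150 [ 0.653 -0.26   0.1  ] [290.088 171.851]
367 150 [ 0.566 -0.22   0.3  ] [312.528 135.996]
367 150 [ 0.479 -0.18   0.5  ] [339.541  92.835]
367 150 [ 0.392 -0.139  0.7  ] [372.684  39.878]
367 150 [ 0.304 -0.099  0.9  ] [414.312 -26.635]
367 150 [ 0.217 -0.059  1.1  ] [ 468.159 -112.674]
367 150 [ 0.13  -0.018  1.3  ] [ 540.534 -228.316]
ball-A (array([ 0.654, -0.159,  0.216]), np.float64(0.05238190524357702))
ball-B (array([ 0.702, -0.173,  0.066]), np.float64(0.01472153991575392))
glass side base [ 0.699 -0.077  0.   ]
```

Measured: the jig's origin is at about (0.516, -0.177), with its x axis heading 195°. The stack is about 57 mm short of the stop and measures 126 mm long, as it should. I'll push with half-open fingers, leaning the hand 20° toward the robot to clear the glass and the white ball. Next I plan the transfer.

```bash
cat >> h.py <<'E'
np.set_printoptions(precision=4,suppress=True)
TH=np.radians(15);D=np.array([-np.cos(TH),-np.sin(TH),0]);N=np.array([np.sin(TH),-np.cos(TH),0]);O=np.array([.516,-.177,0])  # N = jig y
def J(x,y,z): return O+x*D+y*N+np.array([0,0,z])
def ori(tilt):  # tool x = -D, leaning hand toward the clamp by tilt deg
    a=np.radians(tilt);z=-D*np.sin(a)-np.array([0,0,np.cos(a)])
    y=np.cross(z,-D);y/=np.linalg.norm(y);return R.from_matrix(np.c_[np.cross(y,z),y,z])
def rows(p1,R1,n=None,g=-.1,p0=None,R0=None):
    s=r.state()
    p0=s["tcp_pos"] if p0 is None else p0
    R0=R.from_quat(s["tcp_rot"]) if R0 is None else R0
    rv=(R0.inv()*R1).as_rotvec()
    n=n or int(np.ceil(max(np.linalg.norm(p1-p0)/.055,np.linalg.norm(rv)/np.radians(9),1)))
    p=p0;Q=R0
    for k in range(1,n+1):
        f=np.round(np.r_[Q.inv().apply(p0+(p1-p0)*k/n-p)/.1,(Q.inv()*R0*R.from_rotvec(rv*k/n)).as_rotvec()/np.pi],3)
        print([*map(float,f),g],end=",\n")
        p=p+Q.apply(f[:3]*.1);Q=Q*R.from_rotvec(f[3:]*np.pi)
    print(n,p,p1);return p,Q
def jig(p): q=np.asarray(p)-O;return np.array([q@D,q@N,q[2]])
E
python3 - <<'E'
from h import *
rows(J(-.125,0,.25),ori(20))
E
```

```text
[-0.381, -0.348, -0.011, -0.008, 0.003, 0.047, -0.1],
[-0.428, -0.289, -0.023, -0.009, 0.002, 0.047, -0.1],
[-0.465, -0.221, -0.032, -0.008, 0.003, 0.046, -0.1],
[-0.493, -0.151, -0.042, -0.008, 0.003, 0.047, -0.1],
[-0.508, -0.076, -0.05, -0.008, 0.002, 0.047, -0.1],
[-0.514, 0.001, -0.054, -0.009, 0.003, 0.047, -0.1],
[-0.507, 0.078, -0.057, -0.008, 0.002, 0.046, -0.1],
[-0.49, 0.152, -0.058, -0.008, 0.003, 0.047, -0.1],
[-0.462, 0.224, -0.057, -0.008, 0.003, 0.047, -0.1],
[-0.424, 0.29, -0.055, -0.009, 0.002, 0.047, -0.1],
[-0.375, 0.351, -0.049, -0.008, 0.003, 0.046, -0.1],
[-0.321, 0.403, -0.042, -0.008, 0.003, 0.047, -0.1],
[-0.257, 0.446, -0.035, -0.008, 0.002, 0.047, -0.1],
[-0.189, 0.48, -0.024, -0.009, 0.003, 0.047, -0.1],
[-0.116, 0.503, -0.012, -0.008, 0.003, 0.046, -0.1],
[-0.042, 0.515, 0.001, -0.008, 0.002, 0.047, -0.1],
[0.034, 0.515, 0.013, -0.008, 0.003, 0.047, -0.1],
17 [ 0.6367 -0.1446  0.25  ] [ 0.6367 -0.1446  0.25  ]
```

Request:
move_arm:
  series:
    - [[-0.38, -0.35, -0.01, -0.008, 0.003, 0.047, -0.1], [-0.43, -0.29, -0.02, -0.008, 0.003, 0.047, -0.1], [-0.46, -0.22, -0.03, -0.008, 0.003, 0.047, -0.1], [-0.49, -0.15, -0.04, -0.008, 0.003, 0.047, -0.1], [-0.51, -0.08, -0.05, -0.008, 0.003, 0.047, -0.1], [-0.51, 0, -0.05, -0.008, 0.003, 0.047, -0.1], [-0.51, 0.08, -0.06, -0.008, 0.003, 0.047, -0.1], [-0.49, 0.15, -0.06, -0.008, 0.003, 0.047, -0.1]]

```text
time: 1.1
tcp_pos: [0.4211, 0.2657, 0.2383]
tcp_rot: [0.693, 0.714, 0.1, -0.019]
ft_force: [2.1, 0.5, 0.0]
opening: 0.0384
grip_force: 0.0
```

Tracking is good.

Request:
move_arm:
  series:
    - [[-0.46, 0.22, -0.06, -0.008, 0.003, 0.047, -0.1], [-0.42, 0.29, -0.05, -0.008, 0.003, 0.047, -0.1], [-0.37, 0.35, -0.05, -0.008, 0.003, 0.047, -0.1], [-0.32, 0.4, -0.04, -0.008, 0.003, 0.047, -0.1], [-0.26, 0.45, -0.03, -0.008, 0.003, 0.047, -0.1], [-0.19, 0.48, -0.02, -0.008, 0.003, 0.047, -0.1], [-0.12, 0.5, -0.01, -0.008, 0.003, 0.047, -0.1], [-0.04, 0.51, 0, -0.008, 0.003, 0.047, -0.1], [0.03, 0.51, 0.01, -0.008, 0.003, 0.047, -0.1], [0, 0, 0, 0, 0, 0, -0.1]]

```text
time: 2.35
tcp_pos: [0.6316, -0.1485, 0.2401]
tcp_rot: [0.978, 0.12, 0.168, -0.03]
ft_force: [0.1, -0.1, -0.2]
opening: 0.0385
grip_force: 0.0
```

Run:
```python
from h import *
s=r.state();print(jig(s["tcp_pos"]),s["joints"],s["opening"])
p,Q=rows(J(-.131,0,.09),ori(20)); rows(J(-.131,0,.015),ori(20),p0=p,R0=Q)
```

```text
[-0.1191  0.0024  0.2401] [-0.1794  0.47    0.6595  1.8099 -0.7223  0.8014 -0.4631] 0.03852812340471924
[-0.131, 0.001, 0.485, -0.001, 0.001, -0.002, -0.1],
[-0.132, -0.002, 0.484, -0.001, 0.0, -0.002, -0.1],
[-0.132, -0.005, 0.484, -0.002, 0.001, -0.002, -0.1],
3 [ 0.6425 -0.143   0.09  ] [ 0.6425 -0.1431  0.09  ]
[-0.128, 0.0, 0.353, 0.0, 0.0, -0.0, -0.1],
[-0.129, 0.0, 0.352, 0.0, 0.0, -0.0, -0.1],
2 [ 0.6425 -0.1431  0.015 ] [ 0.6425 -0.1431  0.015 ]
```

Request:
move_arm:
  series:
    - [[-0.13, 0, 0.48, -0.001, 0.001, -0.002, -0.1], [-0.13, 0, 0.48, -0.001, 0.001, -0.002, -0.1], [-0.13, 0, 0.48, -0.001, 0, -0.002, -0.1], [0, 0, 0, 0, 0, 0, -0.1]]

```text
time: 2.85
tcp_pos: [0.6402, -0.1373, 0.0885]
tcp_rot: [0.976, 0.131, 0.169, -0.027]
ft_force: [-1.6, -0.9, 0.3]
opening: 0.0382
grip_force: 0.0
```

Run:
```python
from h import *
t=r.read_camera("top")[135:255,280:440,::-1];s=r.read_camera("side")[145:245,235:395,::-1]
f=lambda a:cv2.resize(a,None,fx=4,fy=4,interpolation=cv2.INTER_CUBIC)
im=np.hstack([f(t)[:400,:400],f(s)[:400,:400]]);cv2.imwrite("pics/hover.png",im)
st=r.state();print(jig(st["tcp_pos"]),st["ft_force"])
rows(J(-.131,0,.012),ori(20))
```

```text
[-0.1321 -0.0036  0.093 ] [ 0.1473 -0.2667  0.0752]
[-0.144, 0.02, 0.378, -0.001, -0.0, 0.001, -0.1],
[-0.144, 0.019, 0.379, -0.001, -0.0, 0.0, -0.1],
2 [ 0.6425 -0.143   0.012 ] [ 0.6425 -0.1431  0.012 ]
```

View pics/hover.png

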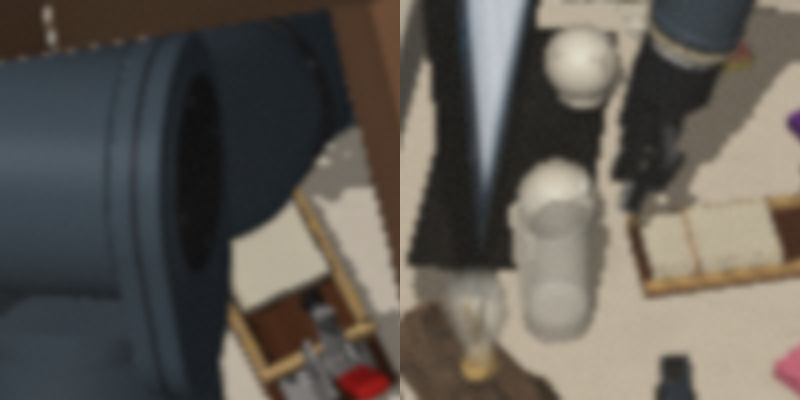

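The side view shows the fingers, at crop (635,190), hovering just beyond the stack's open end and clear of the glass (555,270). The clamp is still open. I'm descending now.

Request:
move_arm:
  series:
    - [[-0.07, 0.01, 0.19, 0, 0, 0, -0.1], [-0.07, 0.01, 0.19, 0, 0, 0, -0.1], [-0.07, 0.01, 0.19, 0, 0, 0, -0.1], [-0.07, 0.01, 0.19, 0, 0, 0, -0.1], [0, 0, 0, 0, 0, 0, -0.1]]

```text
time: 3.58
tcp_pos: [0.6438, -0.1435, 0.0122]
tcp_rot: [0.976, 0.131, 0.173, -0.025]
ft_force: [-0.4, -0.3, -0.3]
opening: 0.0385
grip_force: 0.0
```

Run:
```python
from h import *
st=r.state();print(jig(st["tcp_pos"]),st["ft_force"],st["opening"])
rows(J(-.085,0,.012),ori(20),n=6)
```

```text
[-0.1321  0.0007  0.0122] [-0.4469 -0.2579 -0.3174] 0.03854030006607604
[-0.074, -0.002, -0.027, -0.0, -0.0, 0.0, -0.1],
[-0.074, -0.001, -0.026, -0.001, -0.0, 0.0, -0.1],
[-0.073, -0.002, -0.027, 0.0, -0.0, 0.001, -0.1],
[-0.074, -0.001, -0.027, -0.0, -0.0, -0.0, -0.1],
[-0.074, -0.001, -0.026, -0.0, -0.001, -0.0, -0.1],
[-0.074, -0.002, -0.027, -0.001, 0.0, 0.0, -0.1],
6 [ 0.5981 -0.155   0.012 ] [ 0.5981 -0.155   0.012 ]
```

Request:
move_arm:
  series:
    - [[-0.074, -0.002, -0.027, 0, 0, 0, -0.1], [-0.074, -0.002, -0.027, 0, 0, 0, -0.1], [-0.074, -0.002, -0.027, 0, 0, 0, -0.1], [-0.074, -0.002, -0.027, 0, 0, 0, -0.1], [-0.074, -0.002, -0.027, 0, 0, 0, -0.1], [-0.074, -0.002, -0.027, 0, 0, 0, -0.1], [0, 0, 0, 0, 0, 0, -0.1]]

```text
time: 4.45
tcp_pos: [0.5981, -0.1559, 0.0135]
tcp_rot: [0.977, 0.131, 0.169, -0.027]
ft_force: [-0.6, 1.2, -0.3]
opening: 0.0384
grip_force: 0.0
```

Request:
move_arm:
  series:
    - [[-0.04, 0, -0.014, 0, 0, 0, -0.1], [-0.04, 0, -0.014, 0, 0, 0, -0.1], [0, 0, 0, 0, 0, 0, -0.1]]

```text
time: 4.82
tcp_pos: [0.5916, -0.1584, 0.0148]
tcp_rot: [0.977, 0.131, 0.168, -0.028]
ft_force: [-0.1, -0.1, -0.1]
opening: 0.0384
grip_force: 0.0
```

Run:
```python
from h import *
st=r.state();print(jig(st["tcp_pos"]),st["ft_force"],st["opening"])
t=r.read_camera("top")[135:255,280:440,::-1];s=r.read_camera("side")[145:245,235:395,::-1]
f=lambda a:cv2.resize(a,None,fx=4,fy=4,interpolation=cv2.INTER_CUBIC)
im=np.hstack([f(t)[:400,180:580],f(s)[:400,150:550]]);cv2.imwrite("pics/push.png",im)
```

```text
[-0.0778  0.0016  0.0148] [-0.1356 -0.1398 -0.081 ] 0.03842635490977515
```

View pics/push.png

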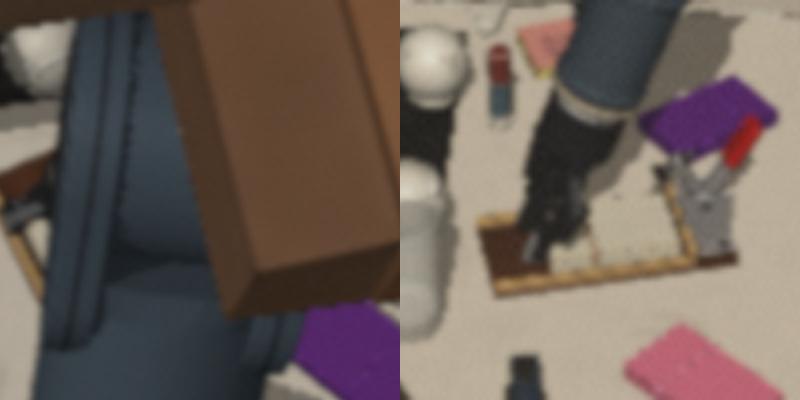

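The cards have moved: in the side view their front end, at crop (690,230), is just short of the stop, and the fingers are behind them at (540,250). I'll keep pushing in small steps until the force rises.

Request:
move_arm:
  series:
    - [[-0.03, 0.005, -0.005, 0, 0, 0, -0.1], [-0.03, 0.005, -0.005, 0, 0, 0, -0.1], [-0.02, 0, -0.006, 0, 0, 0, -0.1]]

```text
time: 5.3
tcp_pos: [0.5872, -0.161, 0.0158]
tcp_rot: [0.976, 0.132, 0.168, -0.029]
ft_force: [9.6, 4.9, -0.1]
opening: 0.0385
grip_force: 5.2
```

Request:
move_arm:
  series:
    - [[-0.02, 0, -0.006, 0, 0, 0, -0.1], [0, 0, 0, 0, 0, 0, -0.1]]

```text
time: 5.55
tcp_pos: [0.5871, -0.1611, 0.0168]
tcp_rot: [0.976, 0.133, 0.169, -0.029]
ft_force: [12.4, 5.0, -0.0]
opening: 0.0384
grip_force: 6.0
```

Request:
move_arm:
  series:
    - [[-0.02, 0, -0.006, 0, 0, 0, -0.1], [0, 0, 0, 0, 0, 0, -0.1]]

```text
time: 5.8
tcp_pos: [0.5869, -0.1611, 0.0177]
tcp_rot: [0.976, 0.134, 0.17, -0.029]
ft_force: [17.0, 7.6, -0.8]
opening: 0.0386
grip_force: 8.5
```

Request:
move_arm:
  series:
    - [[-0.02, 0, -0.006, 0, 0, 0, -0.1], [0, 0, 0, 0, 0, 0, -0.1]]

```text
time: 6.05
tcp_pos: [0.5868, -0.1611, 0.0187]
tcp_rot: [0.976, 0.134, 0.171, -0.03]
ft_force: [21.3, 9.6, -0.2]
opening: 0.0384
grip_force: 11.0
```

Force rises with no further movement, so the cards are against something. I'll back off, lift, and check that they are flush.

Request:
move_arm:
  series:
    - [[0.1, 0, 0, 0, 0, 0, -0.1], [0.15, 0, 0, 0, 0, 0, -0.3], [0.1, 0, -0.4, 0, 0, 0, -0.6], [0, 0, -0.5, 0, 0, 0, -1], [0, 0, -0.5, 0, 0, 0, -1], [0, 0, -0.5, 0, 0, 0, -1], [0, 0, 0, 0, 0, 0, -1]]

```text
time: 6.92
tcp_pos: [0.5521, -0.1761, 0.2102]
tcp_rot: [0.977, 0.131, 0.168, -0.028]
ft_force: [-0.2, 0.0, -0.8]
opening: 0.0001
grip_force: 0.0
```

Run:
```python
from h import *
st=r.state();print(st["tcp_pos"],jig(st["tcp_pos"]),st["ft_force"],st["opening"])
s=r.read_camera("side")[170:230,285:375,::-1]
cv2.imwrite("pics/flush.png",cv2.resize(s,None,fx=8,fy=8,interpolation=cv2.INTER_CUBIC))
```

```text
[ 0.5521 -0.1761  0.2102] [-0.0351  0.0085  0.2102] [-0.1722  0.0383 -0.7701] 5.42099894766873e-05
```

View pics/flush.png

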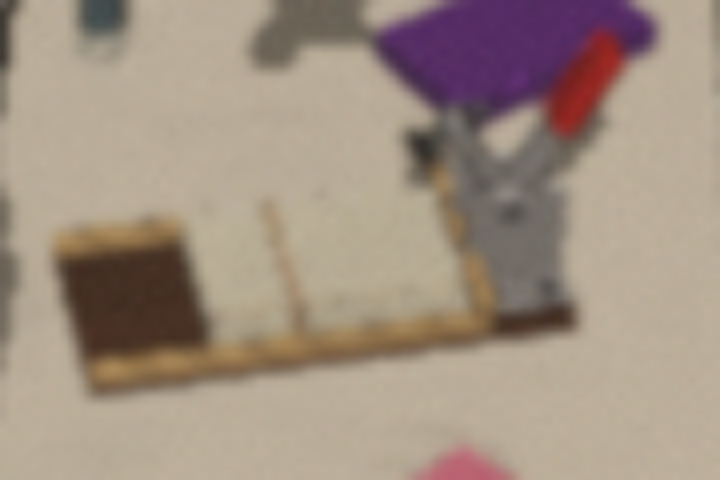

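Run:
```python
from h import *
S=lambda x,y,z:jig(pl("side",285+x/8-.44,170+y/8-.44,z))
for a in [(185,222,.025),(208,318,.025),(58,245,.016),(92,365,.016),(476,318,.025),(496,305,.028),(436,165,.028),(495,330,.016)]:print(a,S(*a))
t=tri(("top",280+458/5,135+480/5),("side",285+610/8,170+38/8));print(jig(t[0]),t)
```

```text
(185, 222, 0.025) [-0.0564  0.0404  0.025 ]
(208, 318, 0.025) [-0.059  -0.0286  0.025 ]
(58, 245, 0.016) [-0.1181  0.0455  0.016 ]
(92, 365, 0.016) [-0.1169 -0.0405  0.016 ]
(476, 318, 0.025) [ 0.0654 -0.0528  0.025 ]
(496, 305, 0.028) [ 0.076  -0.0489  0.028 ]
(436, 165, 0.028) [0.0723 0.055  0.028 ]
(495, 330, 0.016) [ 0.075  -0.0534  0.016 ]
[ 0.1385 -0.0033  0.1421] (array([ 0.3814, -0.2097,  0.1421]), np.float64(0.0014940897482927352))
```

The far edge of the cards is 60–64 mm inside the rail's open end (62 mm expected), and their front meets the stop, so they are flush with the clamp still open. Next I'll grasp the red lever tip from above, with the hand leaning away from the base for reach, carry it over centre and let go.

Run:
```python
from h import *
p,Q=rows(J(.112,0,.205),ori(-20),g=.4,n=6)
```

```text
[-0.233, -0.014, -0.077, -0.001, -0.037, 0.0, 0.4],
[-0.24, -0.014, -0.049, -0.0, -0.036, 0.001, 0.4],
[-0.245, -0.013, -0.022, -0.001, -0.037, 0.0, 0.4],
[-0.245, -0.014, 0.006, -0.0, -0.036, 0.001, 0.4],
[-0.243, -0.012, 0.035, -0.001, -0.037, 0.0, 0.4],
[-0.238, -0.012, 0.062, -0.001, -0.037, 0.001, 0.4],
6 [ 0.4078 -0.206   0.205 ] [ 0.4078 -0.206   0.205 ]
```

Request:
move_arm:
  series:
    - [[-0.23, -0.014, -0.08, 0, -0.037, 0, 0.4], [-0.24, -0.014, -0.05, 0, -0.037, 0, 0.4], [-0.24, -0.014, -0.02, 0, -0.037, 0, 0.4], [-0.24, -0.014, 0.01, 0, -0.037, 0, 0.4], [-0.24, -0.012, 0.04, 0, -0.037, 0, 0.4], [-0.24, -0.012, 0.06, 0, -0.037, 0, 0.4], [0, 0, 0, 0, 0, 0, 0.4], [0, 0, 0, 0, 0, 0, 0.4]]

```text
time: 7.98
tcp_pos: [0.4092, -0.2056, 0.2032]
tcp_rot: [0.975, 0.134, -0.177, 0.017]
ft_force: [0.5, 0.9, 0.8]
opening: 0.0597
grip_force: 0.0
```

Run:
```python
from h import *
st=r.state();print(jig(st["tcp_pos"]),st["joints"],st["ft_force"],st["opening"])
s=r.read_camera("side")[130:230,265:395,::-1]
cv2.imwrite("pics/lev.png",cv2.resize(s,None,fx=6,fy=6,interpolation=cv2.INTER_CUBIC))
p,Q=rows(J(.146,0,.104),ori(-20),g=.4,n=4)
```

```text
[ 0.1105 -0.      0.2032] [-0.234   0.5636  0.7452  1.8296 -0.1512  1.164  -0.737 ] [0.4793 0.8734 0.7532] 0.059717832956434624
[0.004, 0.002, 0.264, -0.001, 0.001, 0.001, 0.4],
[0.004, 0.002, 0.264, -0.001, 0.0, 0.001, 0.4],
[0.004, 0.0, 0.265, -0.0, 0.001, 0.001, 0.4],
[0.002, 0.001, 0.264, -0.001, 0.001, 0.001, 0.4],
4 [ 0.375  -0.2148  0.104 ] [ 0.375  -0.2148  0.104 ]
```

View pics/lev.png

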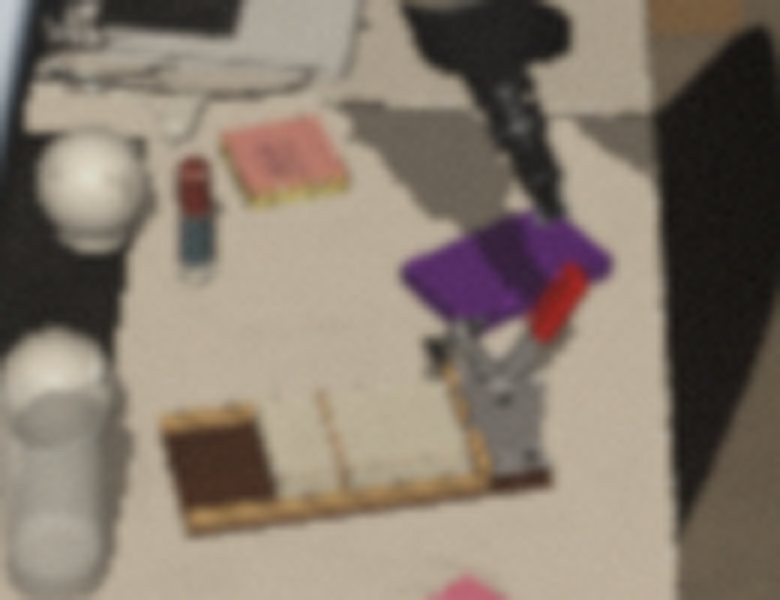

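The fingertips, at crop (548,215), hang above the red lever tip at (575,270). A quick projection will show whether the grasp lands on the grip.

Run:
```python
from h import *
def proj(p):
    K,M,t=cam("side");q=K@(M@p+t);u=q[:2]/q[2];return (u-[265,130])*6+2.5
for n,p in dict(now=r.state()["tcp_pos"],tcp=J(.146,0,.104),grasp=J(.140,0,.122),tip=J(.146,0,.133),pivot=J(.098,0,.05)).items():print(n,proj(p))
```

```text
now [542.993  194.7205]
tcp [586.7009 313.8991]
grasp [579.6492 292.9857]
tip [590.2321 278.2117]
pivot [507.9633 387.8346]
```

Request:
move_arm:
  series:
    - [[-0.005, 0, 0.26, 0, 0, 0, 0.4], [-0.005, 0, 0.26, 0, 0, 0, 0.4], [-0.005, 0, 0.26, 0, 0, 0, 0.4], [-0.005, 0, 0.25, 0, 0, 0, 0.4], [0, 0, 0, 0, 0, 0, 0.4]]

```text
time: 8.65
tcp_pos: [0.3708, -0.2147, 0.1078]
tcp_rot: [0.975, 0.133, -0.178, 0.017]
ft_force: [0.0, 0.1, 0.6]
opening: 0.06
grip_force: 0.0
```

Run:
```python
from h import *
st=r.state();print(jig(st["tcp_pos"]),st["joints"],st["ft_force"],st["opening"])
```

```text
[ 0.15   -0.0012  0.1078] [-0.1626  0.654   0.6829  2.0099 -0.2122  0.8964 -0.6738] [0.0227 0.1408 0.5881] 0.06001653313843831
```

Request:
move_arm:
  series:
    - [[0.06, 0, 0.01, 0, 0, 0, 0.4], [0, 0, 0, 0, 0, 0, -0.2], [0, 0, 0, 0, 0, 0, -0.6], [0, 0, 0, 0, 0, 0, -1], [0, 0, 0, 0, 0, 0, -1], [0, 0, 0, 0, 0, 0, -1]]
  newtons: 30

```text
time: 9.4
tcp_pos: [0.3786, -0.2156, 0.1061]
tcp_rot: [0.975, 0.134, -0.176, 0.02]
ft_force: [2.0, -7.1, 2.1]
opening: 0.0257
grip_force: 32.0
```

Run:
```python
from h import *
st=r.state();print(jig(st["tcp_pos"]),st["ft_force"],st["opening"],st["grip_force"])
p=st["tcp_pos"];Q=R.from_quat(st["tcp_rot"]);j0=jig(p)
# grasp relative to pivot, rotate by th, same orientation
rel=np.array([.042,.072]);
for th in (.2,.4,.6,.8,.95):
    c,s=np.cos(th),np.sin(th);q=np.array([c*rel[0]-s*rel[1],s*rel[0]+c*rel[1]])-rel
    print(th);p1=J(j0[0]+q[0],j0[1],j0[2]+q[1]);P,Q=rows(p1,Q,n=2,g=-1,p0=p,R0=Q);p=P
```

```text
[0.1427 0.0017 0.1061] [ 2.0153 -7.063   2.0708] 0.025722233651730732 32.0256507396698
0.2
[0.059, 0.0, -0.059, 0.0, 0.0, 0.0, -1],
[0.059, 0.001, -0.059, 0.0, 0.0, 0.0, -1],
2 [ 0.3932 -0.2117  0.113 ] [ 0.3932 -0.2117  0.113 ]
0.4
[0.069, 0.001, -0.046, 0.0, 0.0, 0.0, -1],
[0.07, 0.0, -0.045, 0.0, 0.0, 0.0, -1],
2 [ 0.4089 -0.2075  0.1167] [ 0.4089 -0.2075  0.1168]
0.6
[0.077, 0.001, -0.031, 0.0, 0.0, 0.0, -1],
[0.077, 0.0, -0.032, 0.0, 0.0, 0.0, -1],
2 [ 0.4249 -0.2031  0.1172] [ 0.4249 -0.2032  0.1172]
0.8
[0.082, 0.001, -0.015, 0.0, 0.0, 0.0, -1],
[0.081, 0.001, -0.015, 0.0, 0.0, 0.0, -1],
2 [ 0.4407 -0.1989  0.1144] [ 0.4408 -0.199   0.1144]
0.95
[0.063, 0.001, -0.001, 0.0, 0.0, 0.0, -1],
[0.062, 0.001, -0.001, 0.0, 0.0, 0.0, -1],
2 [ 0.4521 -0.196   0.1102] [ 0.4521 -0.1959  0.1101]
```

The opening of 25.7 mm matches the 26 mm grip, so the lever is held. Now I carry it along the arc.

Request:
move_arm:
  series:
    - [[0.06, 0, -0.06, 0, 0, 0, -1], [0.06, 0, -0.06, 0, 0, 0, -1], [0.07, 0, -0.045, 0, 0, 0, -1], [0.07, 0, -0.045, 0, 0, 0, -1]]

```text
time: 9.9
tcp_pos: [0.4074, -0.2078, 0.1166]
tcp_rot: [0.975, 0.133, -0.178, 0.02]
ft_force: [-2.5, -11.4, -4.0]
opening: 0.0256
grip_force: 30.8
```

Request:
move_arm:
  series:
    - [[0.08, 0, -0.03, 0, 0, 0, -1], [0.08, 0, -0.03, 0, 0, 0, -1], [0.08, 0, -0.015, 0, 0, 0, -1], [0.08, 0, -0.015, 0, 0, 0, -1]]

```text
time: 10.4
tcp_pos: [0.44, -0.199, 0.114]
tcp_rot: [0.975, 0.133, -0.177, 0.02]
ft_force: [0.1, -9.4, -1.8]
opening: 0.0259
grip_force: 31.9
```

Request:
move_arm:
  series:
    - [[0.06, 0, 0, 0, 0, 0, -1], [0.05, 0, 0, 0, 0, 0, -1], [0, 0, 0, 0, 0, 0, -1]]

```text
time: 10.78
tcp_pos: [0.4509, -0.1961, 0.1101]
tcp_rot: [0.975, 0.134, -0.177, 0.02]
ft_force: [2.9, -7.7, 2.9]
opening: 0.0255
grip_force: 33.0
```

Request:
move_arm:
  series:
    - [[0, 0, 0, 0, 0, 0, 0.4], [0, 0, 0, 0, 0, 0, 0.4], [0, 0, 0, 0, 0, 0, 0.4], [0, 0, 0, 0, 0, 0, 0.4], [0, 0, -0.2, 0, 0, 0, 0.4], [0, 0, -0.4, 0, 0, 0, 0.4], [0, 0, -0.5, 0, 0, 0, 0.4], [0, 0, -0.5, 0, 0, 0, 0.4], [0, 0, 0, 0, 0, 0, 0.4]]

```text
time: 11.9
tcp_pos: [0.5062, -0.1806, 0.2616]
tcp_rot: [0.975, 0.134, -0.175, 0.019]
ft_force: [-0.1, 0.4, -1.2]
opening: 0.0598
grip_force: 0.0
```

Run:
```python
from h import *
st=r.state();print(jig(st["tcp_pos"]),st["ft_force"],st["opening"])
s=r.read_camera("side")[145:245,250:380,::-1]
cv2.imwrite("pics/end.png",cv2.resize(s,None,fx=6,fy=6,interpolation=cv2.INTER_CUBIC))
```

```text
[0.0104 0.0009 0.2616] [-0.0928  0.4277 -1.2293] 0.059833433777223353
```

View pics/end.png

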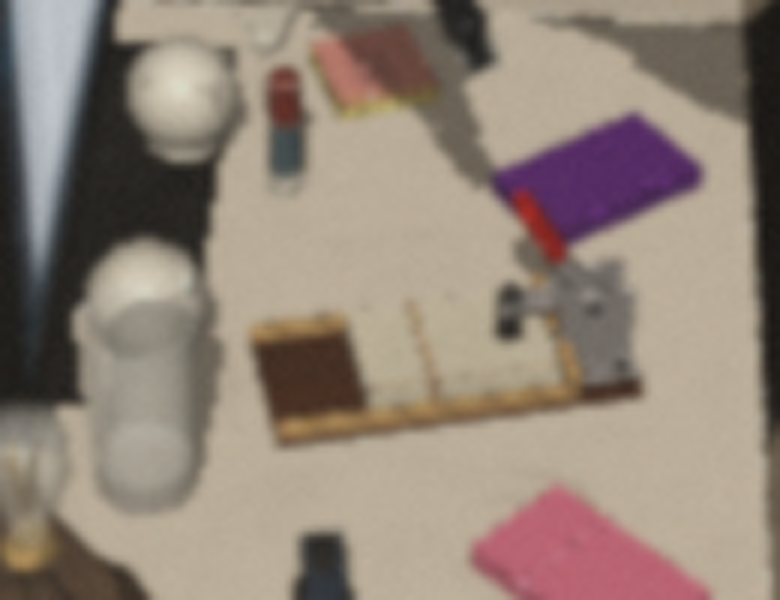

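The lever has snapped over, with its tip at crop (525,200). The black foot (508,310) sits on the cards, which are still against the stop at (560,330), and the hand is well clear. Handing in.

```bash
python3 -c "
from bench import r
print(r.sign_off())"
```

```text
the job is handed in; nothing more can be done
None
```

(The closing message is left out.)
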